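# Click the tightening-program selector round to the green mark and confirm

### The job

The bench tightening controller must be set to another program: with a fingertip, push the red pointer of its rotary selector clockwise (seen from above), click by click, until it rests in the click at the green mark, without letting it run past that click. Then press the blue button fully in to confirm, and take the hand away. Only push: do not pinch the pointer, do not press the button before the selector is set, and leave the loose parts round the box alone.

Things in the scene. Friction and masses are not known exactly. Their poses are not given: they have to be found in the camera images.
- controller: grey flat control box with black top, fixed to the worktop, 150 (its x) x 215 (its y) x 60 mm high; origin at the centre of its underside on the worktop, z up. Its top face (z = 60 mm) carries the selector, axis at x 0, y +45 mm, and the blue button at x -35, y -72 mm; the display is blank. Two steel sockets stand 8 mm out of its front (-x) face
- dial_axis (a point): point on the vertical axis of the selector, on the box's top face; its axes are those of the box
- selector (a joint): selector angle, rad, growing clockwise from above; clicks k = 0 to 6 at k x 0.628 (36 deg), stops 0.2 beyond. At click k the pointer points 108 - 36k deg anticlockwise from the box's +x (click 3: along +x). It resists with up to about 0.13 N m (4 N at 34 mm); a little past halfway (22 of 36 deg) it snaps on into the next click by itself and stays. Starts in click 0 or 1
- pointer: red pointer bar of the selector, white line on top: 10 mm wide, from 11 mm behind the axis to 45 mm ahead of it, its upright sides 8.5 to 32.5 mm above the box's top face, on a steel disc 48 mm wide, 8.5 mm high. Origin on the axis, 1.5 mm above the top face; x along the pointer to its tip, z up. Turns with the selector; cannot be lifted
- pointer_push (a point): point on the pointer's top edge, 34 mm from the selector's axis: a good radius to push at, on the pointer's side; x to the tip, y to the left of the pointer (anticlockwise), z up
- pointer_line (a point): point 56 mm from the selector's axis straight ahead of the pointer's tip, 2 mm above the top face: it lies over the mark that the pointer indicates; it turns with the pointer
- mark_green: green disc, 14 mm diameter, 2 mm high, fixed on the box's top face 56 mm from the selector's axis: marks the wanted program. It lies at click 3, 4 or 5, a different one each time. Origin at the centre of its underside
- seat3 (a point): place of the mark at click 3 (selector value 1.885), on the box's top face 56 mm from the selector's axis
- seat4 (a point): place of the mark at click 4 (selector value 2.513)
- seat5 (a point): place of the mark at click 5 (selector value 3.142)
- confirm (a joint): blue round spring push button of 28 mm diameter in a low black housing on the box's top face; travel in m, 0 released, 0.006 fully in, about 5 N; it comes back by itself
- confirm_top (a point): centre of the blue button's upper face; press straight down here
- piston_pin: standing bright steel piston pin, 26 mm diameter, 60 mm high, loose at the right of the box; leave alone
- bolt_m12: dark hex bolt standing on its head, 23 mm wide, 68 mm high, loose at the right of the box; leave alone
- spring_1: standing valve spring, 31 mm diameter, 45 mm high, loose behind the box; leave alone
- core_plug_2: core plug, 58 mm diameter, 20 mm high, loose behind the box; leave alone
- bolt_m14: rusty hex bolt standing on its head, 27 mm wide, 59 mm high, loose at the left of the box; leave alone
- small_gear: small dark gear, 60 mm diameter, 16 mm high, loose at the right; leave alone
- core_plug_1: core plug, 54 mm diameter, 20 mm high, loose farther to the right; leave alone

How it is judged:
By the outcome, as a careful person would: the job done as asked, in the order asked, and still so for the second after the job is handed in, with the robot touching nothing.
It also fails if it takes over 69 s, if anything falls off the work surface, if the arm or the gripper's body presses on something with over 40 N, if the wrist force passes 120 N, or if a joint passes its speed limit or range.

### The arm

A 7-joint arm with a two-finger parallel gripper is mounted at the origin on a cart in front of the work surface, level with it; the furniture and walls round the work are solid. World frame = base frame: x ahead of the robot, y to its left, z up, the work surface at z = 0. Lengths are in m, angles in rad, forces in N, time in s.
With the tool pointing down it reaches from about 0.4 to 0.925 m from the base axis. Payload 5.6 kg.
Tool frame: the origin (TCP) lies at the very end of the fingers, on their centre line; the grasp point (between the pads) lies 19 mm behind it; z points along the fingers, y is the direction in which the jaws open and shut (so a half turn about z gives the same grasp; the last joint's range is limited). The gripper opens to 85 mm and grips with 20 to 120 N. Pads are 22 mm wide; open, the fingers measure 114 mm over their backs; the gripper's body (76 mm by 85 mm) begins 54 mm behind the grasp point. The pads swing forward as they close: fully open they stand 13 mm farther back than shut.
Start: joints at [-1.202, 0.468, -0.012, 1.603, 0.006, 1.071, -0.056], TCP at [0.26, 0.596, 0.231] pointing down, gripper open.
Joint ranges: [-2.53, 2.53], [-0.31, 2.02], [-1.57, 1.55], [0.28, 2.44], [-1.29, 4.43], [0.15, 1.84], [-2.92, 2.92]. Speed limits (rad/s): [2.57, 2.57, 3.14, 3.14, 3.14, 3.14, 3.14].

### API

Orientations are given as a unit quaternion [x, y, z, w].
In Python, from workcell import bot gives the robot as it stands. The module is installed in compiled form; this text tells all that it offers.
- The arm moves only by the shell command python3 -m creep 'ROWS' [FORCE]. ROWS is JSON, a list that holds one entry, the list of rows, each a list of 5 numbers: the closure, from 0 (fully open) to 1 (shut), then the shift along the tool's x, y, z in m, then the turn about the tool's z in rad. A call has 1 to 20 rows; each row is the pose to reach, as a shift and turn from the pose commanded when the call began, along the tool's axes at that moment; what a row does not reach only later rows make up. A row lasts 1/10 s, in which the tool goes at most 50 mm and 8.59 degrees, less where a joint would pass 70% of its speed; a pose out of reach is approached as far as the arm can. A call with a gripper value outside its range is refused whole. The fingers move at their own pace and stop on an object; FORCE is the grip in N (left out, the last holds). Time passes only in rows, so rows that repeat a pose let the fingers close. It gives the time, the measured TCP pose, the force and the opening at its end, in the units of the state.
- bot.observe(): the state, without advancing time (a new reading comes with each control period).
- bot.get_image(name): name is "scene" or "top" or "wrist"; returns a dict with "img" (400x640x3 uint8, red, green, blue), "intrinsics" (3x3 intrinsics, pixels), "k1" (the pictures are not rectified: a ray, as slopes to the right and down, at radius r is drawn at 1 + k1 r^2 times it, then the intrinsics apply), "pose" (4x4, takes a point from camera to world coordinates). Camera axes: x right, y down, z forward; pixel columns grow to the right and rows downward; lengths in m; the calibration is good to about 2 mm. A picture is of the moment at which its call begins. There is no depth.
- bot.job_done(): hands the job in, once; it reports no verdict.
The state is a dict: "time": time; "qpos": joint angles; "joint_velocities": joint speeds; "joint_efforts": joint torques, N m; "ee_pos": TCP position; "tcp_rot": TCP orientation; "ft_force": force on the tool from outside, world axes, zero at the start; "torque": the same for the moment, N m; "opening": finger opening in m.
Only numpy, scipy, OpenCV 4.12 (cv2) and the standard library are available. Lean on these libraries where they do the work, as an engineer would, in place of code of your own. Each camera call takes 0.05 s, during which the arm holds its last target.

## Working session

There is one attempt and no reset: what is moved stays moved. The work goes in short steps, Python scripts to look and compute and a shell command to move; the robot and the scene stay as the last step left them, time stands still between calls to the robot, and variables do not carry over. Pictures are saved under pics/ and viewed, and the job is handed in when it is done.

```bash
mkdir -p pics
python3 - <<'E'
from workcell import bot
import cv2,json
s=bot.observe();print({k:s[k] for k in('time','ee_pos','tcp_rot','opening','ft_force')})
for n in('scene','top','wrist'):
    d=bot.get_image(n);cv2.imwrite(f'pics/{n}0.png',d['img'][:,:,::-1]);print(n,d['intrinsics'],d['k1'],d['pose'])
E
```

```text
{'time': 0.0, 'ee_pos': array([0.26000466, 0.59511342, 0.23034011]), 'tcp_rot': array([ 2.04469600e-01,  9.78872507e-01, -8.85636669e-04, -1.19180694e-04]), 'opening': 0.08545039183886997, 'ft_force': array([0.10766334, 0.18179963, 0.15042699])}
scene [[515.5430126    0.         311.53389824]
 [  0.         515.5430126  200.70793331]
 [  0.           0.           1.        ]] -0.0017011717487846261 [[-3.44034746e-01  7.51322323e-01 -5.63165038e-01  1.10182789e+00]
 [ 9.38956553e-01  2.74756426e-01 -2.07049506e-01  4.33616240e-01]
 [-8.27702478e-04 -6.00019727e-01 -7.99984776e-01  9.86238205e-01]
 [ 0.00000000e+00  0.00000000e+00  0.00000000e+00  1.00000000e+00]]
top [[366.79134568   0.         323.08665402]
 [  0.         366.79134568 202.73981913]
 [  0.           0.           1.        ]] -0.08775394735853086 [[ 0.16399865 -0.96040968  0.22520588  0.30137781]
 [-0.98645136 -0.16065265  0.03323326  0.20376293]
 [ 0.00426238 -0.22760485 -0.97374425  0.90228759]
 [ 0.          0.          0.          1.        ]]
wrist [[281.28310869   0.         318.01240879]
 [  0.         281.28310869 195.85653647]
 [  0.           0.           1.        ]] -0.05003296814666114 [[ 0.40105367  0.87856357  0.25938774  0.19377707]
 [ 0.91605194 -0.38396172 -0.11585441  0.62310352]
 [-0.0021905   0.28407648 -0.95879912  0.37213221]
 [ 0.          0.          0.          1.        ]]
```

View pics/scene0.png

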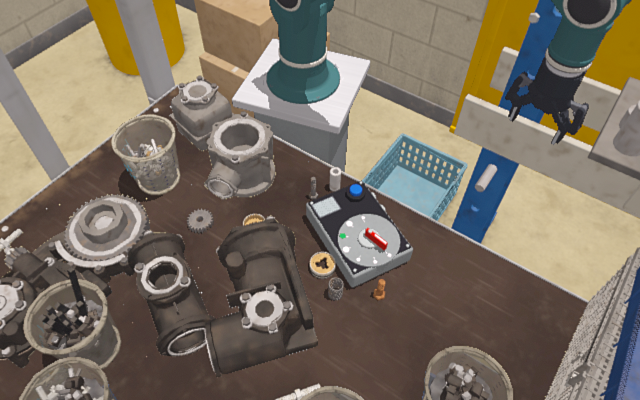

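View pics/top0.png

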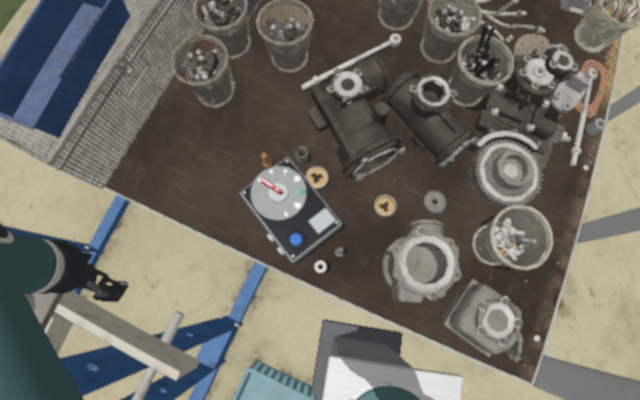

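View pics/wrist0.png

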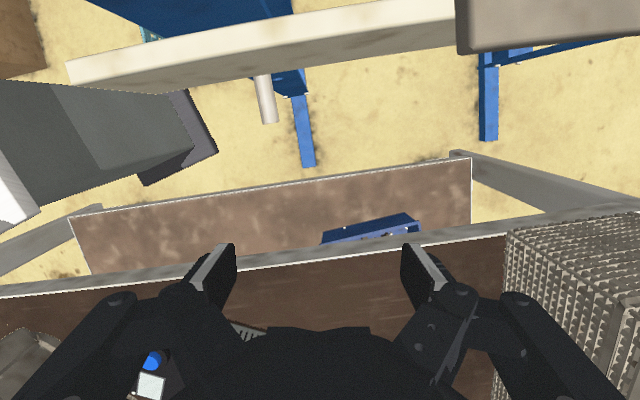

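The scene view shows the box: blue button near (356,191), the red pointer near (375,238), the green mark near (343,236). In the top view the dial is at about (278,190) and the button at (296,239). Next I'll measure these.

```bash
cat > h.py <<'E'
import numpy as np,cv2
def ray(d,uv):
    K=d['intrinsics'];x,y=(uv[0]-K[0,2])/K[0,0],(uv[1]-K[1,2])/K[1,1]
    rd=np.hypot(x,y);r=rd
    for _ in range(20): r=rd/(1+d['k1']*r*r)
    f=r/rd if rd>0 else 1
    return d['pose'][:3,3],d['pose'][:3,:3]@np.array([x*f,y*f,1])
def onz(d,uv,z):
    o,v=ray(d,uv);return o+v*(z-o[2])/v[2]
def proj(d,p):
    P=d['pose'];c=P[:3,:3].T@(np.array(p)-P[:3,3]);x,y=c[:2]/c[2];s=1+d['k1']*(x*x+y*y);K=d['intrinsics']
    return np.array([K[0,0]*x*s+K[0,2],K[1,1]*y*s+K[1,2]])
def masks(img):
    h=cv2.cvtColor(img,cv2.COLOR_RGB2HSV)
    return {'blue':cv2.inRange(h,(105,150,90),(125,255,255)),'green':cv2.inRange(h,(50,120,80),(90,255,255)),
     'red':cv2.inRange(h,(0,170,100),(5,255,255))|cv2.inRange(h,(174,150,100),(180,255,255))}
def blobs(m,box):
    mm=np.zeros_like(m);x0,y0,x1,y1=box;mm[y0:y1,x0:x1]=m[y0:y1,x0:x1]
    n,l,s,c=cv2.connectedComponentsWithStats(mm)
    return sorted([(int(s[i,4]),c[i].round(1).tolist()) for i in range(1,n) if s[i,4]>3],reverse=True)[:3]
E
python3 - <<'E'
from workcell import bot
from h import *
for n,box,z in(('scene',(295,170,425,290),0),('top',(230,150,350,270),0)):
    d=bot.get_image(n);x0,y0,x1,y1=box
    cv2.imwrite(f'pics/{n}1.png',cv2.resize(d['img'][y0:y1,x0:x1,::-1],None,fx=4.9,fy=4.9,interpolation=cv2.INTER_CUBIC))
    M=masks(d['img'])
    for c,zz in(('blue',.075),('green',.062),('red',.0925)):
        for a,uv in blobs(M[c],box): print(n,c,a,uv,onz(d,uv,zz).round(4))
E
```

```text
scene blue 127 [355.4, 189.6] [0.3972 0.2796 0.075 ]
scene green 21 [342.4, 235.4] [0.5154 0.2881 0.062 ]
scene red 138 [375.2, 239.5] [0.5212 0.3592 0.0925]
top blue 123 [295.7, 238.9] [0.3994 0.2794 0.075 ]
```

View pics/scene1.png

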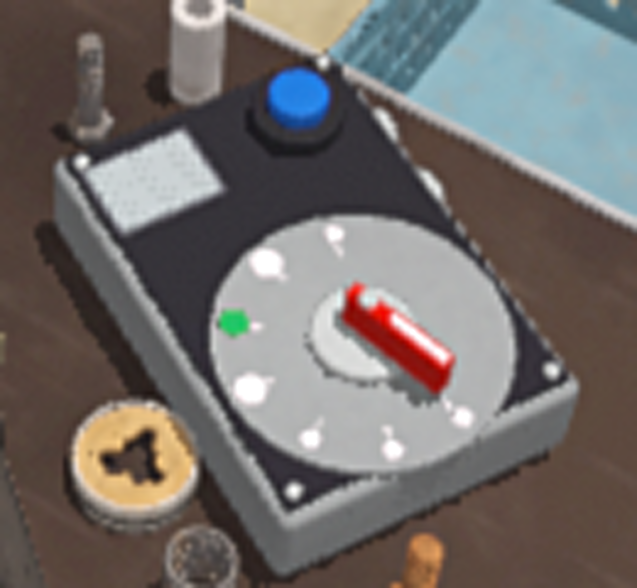

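View pics/top1.png

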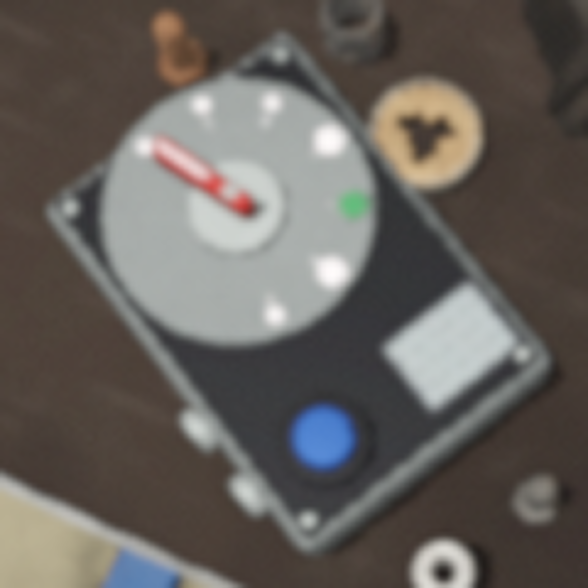

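Run:
```python
from workcell import bot
from h import *
S={'scene':((295,170),[(552,370),(293,491),(81,161),(323,62)],(297,95),(232,322)),
   'top':((230,150),[(70,207),(281,54),(522,355),(308,520)],(323,436),(353,205))}
# order: (-x,+y),(+x,+y),(+x,-y),(-x,-y)
for n,(o,sc,bt,gr) in S.items():
    d=bot.get_image(n)
    f=lambda p,z:onz(d,np.array(p)/4.9+np.array(o)-0.4,z)
    P=np.array([f(p,.061) for p in sc]);print(n,P[:,:2].round(4).tolist())
    ex=(P[1]+P[2]-P[0]-P[3])[:2];ey=(P[0]+P[1]-P[2]-P[3])[:2]
    a1=np.arctan2(ex[1],ex[0]);a2=np.arctan2(ey[1],ey[0])-np.pi/2
    c=P.mean(0)[:2];print('len',np.hypot(*ex)/2,np.hypot(*ey)/2,'ang',np.degrees([a1,a2]),'c',c)
    a=(a1+a2)/2;R=np.array([[np.cos(a),-np.sin(a)],[np.sin(a),np.cos(a)]])
    print('dial',c+R@[0,.045],'btn pred',c+R@[-.035,-.072],'meas',f(bt,.075)[:2])
    g=R.T@(f(gr,.062)[:2]-c-R@[0,.045]);print('green ang',np.degrees(np.arctan2(g[1],g[0])),np.hypot(*g))
```

```text
scene [[0.491, 0.4238], [0.5858, 0.3368], [0.4554, 0.195], [0.3618, 0.2819]]
len 0.12820078372599936 0.19228855104293016 ang [-42.71754885 -42.46712444] c [0.47349819 0.30936482]
dial [0.50395317 0.34249326] btn pred [0.39900364 0.28004653] meas [0.39570786 0.27864415]
green ang -35.56956252163699 0.056599791100964
top [[0.4911, 0.4227], [0.5849, 0.3361], [0.4554, 0.195], [0.3619, 0.2811]]
len 0.12743700137147804 0.19166435024645403 ang [-42.67771598 -42.45974414] c [0.47333625 0.30871558]
dial [0.50377758 0.34185657] btn pred [0.39885379 0.2793666 ] meas [0.40009946 0.279951  ]
green ang -36.384155802302764 0.05580554598623581
```

Six marks sit round the dial. The pointer is at click 0 and the green mark is at box angle −36°, so click 4. Both views agree on the box pose to under 1 mm: dial axis (0.504, 0.342), yaw −42.6°. I'll write a planner helper that works out the numbers for the moves.

```bash
cat > plan.py <<'E'
import numpy as np
from scipy.spatial.transform import Rotation as Ro
A=np.array([.5039,.3422]);YAW=-42.58;H=.011
def target(ang_click_deg,gap=0.,r=.034,z=.076,da=0):
    """finger pose so its face is at pointer rotated ang (deg from click0), gap m behind"""
    th=np.radians(YAW+108-ang_click_deg);u=np.array([np.cos(th),np.sin(th)]);n=np.array([-u[1],u[0]])
    p=A+r*u+(.005+H+gap)*n
    return np.r_[p,z],np.degrees(th)+90+da
def rel(s,p,yaw):
    R=Ro.from_quat(s['tcp_rot']);x=R.as_matrix()[:,0];y0=np.degrees(np.arctan2(x[1],x[0]))
    d=R.inv().apply(np.array(p)-s['ee_pos']);t=-((yaw-y0+180)%360-180)
    return d.round(4),round(np.radians(t),3),y0
E
python3 - <<'E'
from workcell import bot
from plan import *
s=bot.observe()
for g,z in((.03,.2),(.03,.13)): p,y=target(0,g,z=z);print(p,y,rel(s,p,y))
E
```

```text
[0.47621121 0.39225328 0.2       ] 155.42000000000002 (array([-0.2793, -0.0998,  0.0311]), np.float64(0.017), np.float64(156.39782414670537))
[0.47621121 0.39225328 0.13      ] 155.42000000000002 (array([-0.2793, -0.0997,  0.1011]), np.float64(0.017), np.float64(156.39782414670537))
```

```bash
python3 -m creep '[[[1,-0.03,-0.01,0,0],[1,-0.06,-0.02,0,0],[1,-0.09,-0.03,0,0],[1,-0.12,-0.043,0,0],[1,-0.15,-0.054,0,0.017],[1,-0.18,-0.064,0,0.017],[1,-0.21,-0.075,0.01,0.017],[1,-0.24,-0.086,0.02,0.017],[1,-0.26,-0.093,0.03,0.017],[1,-0.273,-0.098,0.03,0.017],[1,-0.2793,-0.0998,0.031,0.017],[1,-0.2793,-0.0998,0.05,0.017],[1,-0.2793,-0.0998,0.07,0.017],[1,-0.2793,-0.0998,0.09,0.017],[1,-0.2793,-0.0998,0.10,0.017],[1,-0.2793,-0.0998,0.10,0.017]]]' 60
python3 - <<'E'
from workcell import bot
from h import *
from plan import *
s=bot.observe();print(s['time'],s['ee_pos'],s['opening'],s['ft_force'],s['qpos'].round(2))
p,y=target(0,.03,z=.076);print(rel(s,p,y))
for n in('scene','wrist'):
    d=bot.get_image(n);cv2.imwrite(f'pics/{n}2.png',d['img'][:,:,::-1])
E
```

```text
time: 1.95
ee_pos: [0.475, 0.3928, 0.1303]
tcp_rot: [0.212, 0.977, -0.001, -0.001]
ft_force: [0.2, -0.6, 0.6]
opening: -0.0004
1.95 [0.47500165 0.39278424 0.130279  ] -0.0003614515255242801 [ 0.15718536 -0.59946355  0.61550718] [-0.79  0.53  0.06  1.77 -0.04  0.85  0.43]
(array([-0.0014,  0.0001,  0.0543]), np.float64(0.002), np.float64(155.51009551284238))
```

View pics/scene2.png

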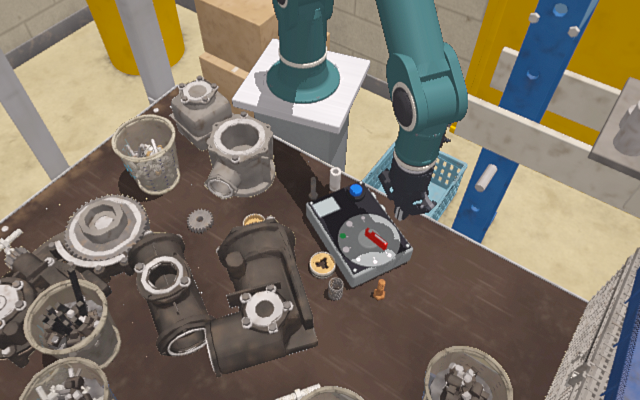

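View pics/wrist2.png

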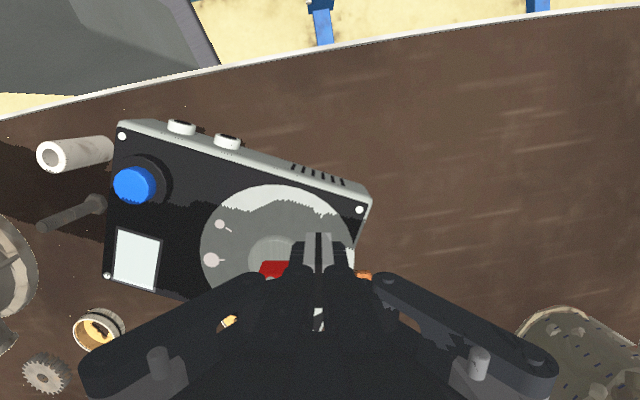

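The gripper is shut and hovering on the anticlockwise side of the pointer; in the wrist view the pointer's red shows at (272,268) just beyond the fingertips. Next I descend and creep up to contact.

```bash
python3 -m creep '[[[1,0,0,0.015,0],[1,0,0,0.03,0],[1,0,0,0.045,0],[1,0,0,0.054,0],[1,0,0,0.054,0],[1,-0.006,0,0.054,0],[1,-0.012,0,0.054,0],[1,-0.016,0,0.054,0],[1,-0.020,0,0.054,0],[1,-0.024,0,0.054,0],[1,-0.024,0,0.054,0]]]'
python3 - <<'E'
from workcell import bot
from h import *
from plan import *
s=bot.observe();print(s['time'],s['ee_pos'],s['ft_force'])
p,y=target(0,0);print(rel(s,p,y))
for n in('scene','top'):
    d=bot.get_image(n);x0,y0,x1,y1={'scene':(295,170,425,290),'top':(230,150,350,270)}[n]
    cv2.imwrite(f'pics/{n}3.png',cv2.resize(d['img'][y0:y1,x0:x1,::-1],None,fx=4.9,fy=4.9,interpolation=cv2.INTER_CUBIC))
E
```

```text
time: 3.15
ee_pos: [0.4989, 0.3819, 0.0775]
tcp_rot: [0.213, 0.977, 0.0, 0.0]
ft_force: [-0.5, 0.3, 0.7]
opening: 0.0001
3.15 [0.49886934 0.38190143 0.07748676] [-0.4843431   0.32914284  0.70324504]
(array([-0.0051, -0.    ,  0.0015]), np.float64(-0.001), np.float64(155.36848822229024))
```

View pics/scene3.png

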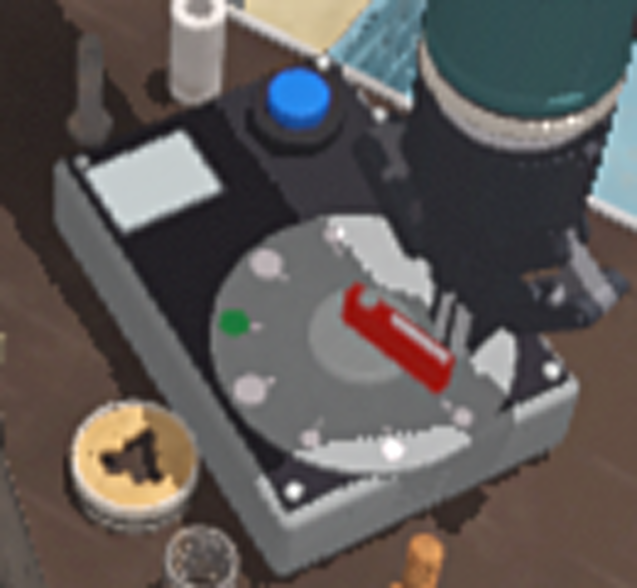

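View pics/top3.png

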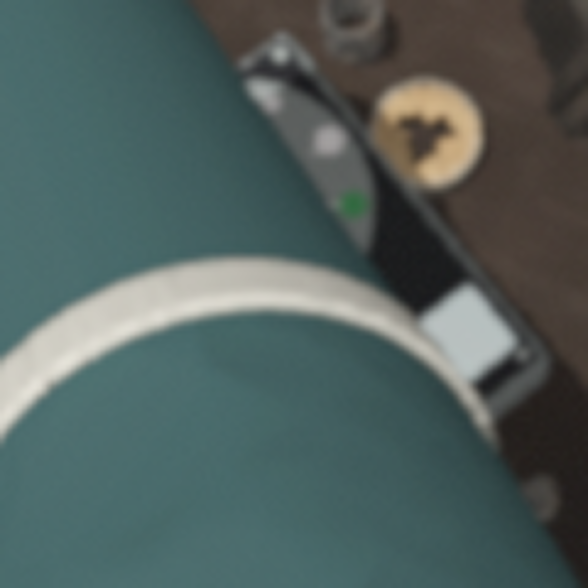

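```bash
cat > go.py <<'E'
import sys
from workcell import bot
from plan import *
s=bot.observe();a0,a1,st=map(float,sys.argv[1:4]);r=float(sys.argv[4]) if len(sys.argv)>4 else .034
gap=float(sys.argv[5]) if len(sys.argv)>5 else 0
for a in np.arange(a0,a1+.01,st):
    p,y=target(a,gap,r=r,z=.0765);d,t,_=rel(s,p,y);print(a,d.tolist(),float(t))
E
python3 go.py 0 27 3
```

```text
0.0 [-0.006, -0.0001, 0.0008] -0.0
3.0 [-0.0078, 0.0007, 0.0008] 0.052
6.0 [-0.0097, 0.0014, 0.0008] 0.105
9.0 [-0.0116, 0.002, 0.0008] 0.157
12.0 [-0.0135, 0.0025, 0.0008] 0.209
15.0 [-0.0154, 0.0029, 0.0008] 0.262
18.0 [-0.0173, 0.0032, 0.0008] 0.314
21.0 [-0.0193, 0.0034, 0.0008] 0.366
24.0 [-0.0213, 0.0035, 0.0008] 0.419
27.0 [-0.0232, 0.0035, 0.0008] 0.471
```

```bash
cat > look.py <<'E'
import sys
from workcell import bot
from h import *
from plan import *
s=bot.observe();R=Ro.from_quat(s['tcp_rot']);
p=s['ee_pos'][:2]-A;x=R.as_matrix()[:2,0];yaw=np.degrees(np.arctan2(x[1],x[0]))
n=x/np.hypot(*x);
print('t',round(s['time'],2),'face angle from click0',round(YAW+108-(yaw-90),1),'face gap to centreline mm',round(1e3*(p@n-H-.005),2),'r',round(1e3*(p@[n[1],-n[0]]),1),'z',s['ee_pos'][2].round(4),'F tool',R.inv().apply(s['ft_force']).round(1))
d=bot.get_image('scene');x0,y0,x1,y1=(295,170,425,290)
cv2.imwrite(f'pics/{sys.argv[1]}.png',cv2.resize(d['img'][y0:y1,x0:x1,::-1],None,fx=4.9,fy=4.9,interpolation=cv2.INTER_CUBIC))
m=masks(d['img'])['red'];m[:y0]=0;m[y1:]=0;m[:,:x0]=0;m[:,x1:]=0
c=np.argwhere(m)[:,::-1].astype(float)
if len(c)>10: 
    P=np.array([onz(d,q,.085)[:2] for q in c]);k=P.mean(0);w=np.linalg.svd(P-k)[2][0]
    w=w if w@(k-A)>0 else -w
    print('red n',len(c),'pointer angle from click0: by axis',round(YAW+108-np.degrees(np.arctan2(w[1],w[0])),1),'by centroid',round(YAW+108-np.degrees(np.arctan2(*(k-A)[::-1])),1))
E
python3 look.py a0; python3 -m creep '[[[1,-0.003,0,0.0008,0],[1,-0.006,0,0.0008,0],[1,-0.0078,0.0007,0.0008,0.052],[1,-0.0097,0.0014,0.0008,0.105],[1,-0.0116,0.002,0.0008,0.157],[1,-0.0116,0.002,0.0008,0.157]]]'; python3 look.py a1
```

```text
t 3.25 face angle from click0 0.0 face gap to centreline mm 6.05 r 34.1 z 0.0773 F tool [-0.2  0.1  0. ]
red n 148 pointer angle from click0: by axis 4.3 by centroid 11.9
time: 3.9
ee_pos: [0.509, 0.3796, 0.0764]
tcp_rot: [0.289, 0.957, -0.0, -0.0]
ft_force: [-1.0, 1.0, 0.0]
opening: 0.0002
t 3.9 face angle from click0 9.0 face gap to centreline mm 0.42 r 34.0 z 0.0764 F tool [ 1.4  0.3 -0. ]
red n 138 pointer angle from click0: by axis 10.8 by centroid 18.1
```

View pics/a1.png

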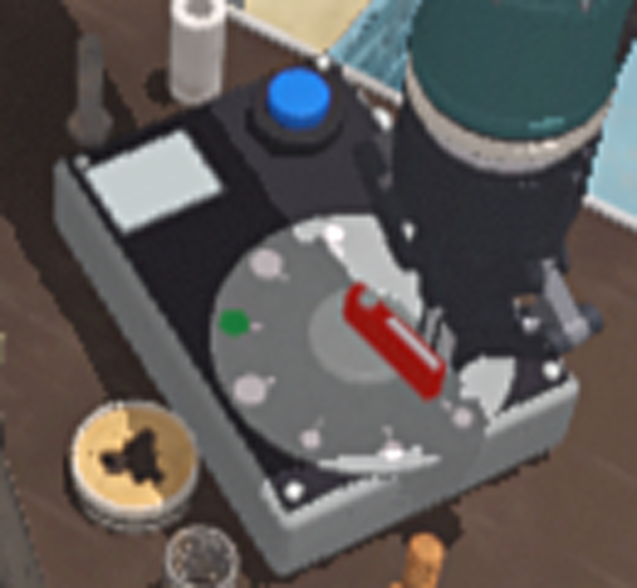

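Contact is where the model predicts: the pointer has turned about 7°, with 1.4 N at the tool. Now to push through the first click.

```bash
python3 go.py 12 27 2.5
```

```text
12.0 [-0.0022, 0.0007, -0.0001] 0.054
14.5 [-0.0037, 0.0013, -0.0001] 0.098
17.0 [-0.0052, 0.0018, -0.0001] 0.141
19.5 [-0.0068, 0.0023, -0.0001] 0.185
22.0 [-0.0084, 0.0027, -0.0001] 0.228
24.5 [-0.01, 0.003, -0.0001] 0.272
27.0 [-0.0117, 0.0032, -0.0001] 0.316
```

```bash
python3 -m creep '[[[1,-0.0022,0.0007,0,0.054],[1,-0.0037,0.0013,0,0.098],[1,-0.0052,0.0018,0,0.141],[1,-0.0068,0.0023,0,0.185],[1,-0.0076,0.0025,0,0.206],[1,-0.0084,0.0027,0,0.228],[1,-0.0092,0.0028,0,0.25],[1,-0.01,0.003,0,0.272],[1,-0.01,0.003,0,0.272]]]'; python3 look.py a2;python3 go.py 27 63 3
```

```text
time: 4.85
ee_pos: [0.5196, 0.3762, 0.0765]
tcp_rot: [0.416, 0.909, -0.0, 0.0]
ft_force: [-0.4, -0.1, -0.0]
opening: -0.0001
t 4.85 face angle from click0 24.6 face gap to centreline mm -0.51 r 34.1 z 0.0765 F tool [ 0.2 -0.4  0. ]
red n 86 pointer angle from click0: by axis 37.1 by centroid 41.7
27.0 [-0.0011, 0.0005, 0.0] 0.042
30.0 [-0.0029, 0.0012, 0.0] 0.095
33.0 [-0.0048, 0.0019, 0.0] 0.147
36.0 [-0.0067, 0.0024, 0.0] 0.2
39.0 [-0.0086, 0.0028, 0.0] 0.252
42.0 [-0.0105, 0.0031, 0.0] 0.304
45.0 [-0.0125, 0.0033, 0.0] 0.357
48.0 [-0.0145, 0.0034, 0.0] 0.409
51.0 [-0.0164, 0.0035, 0.0] 0.461
54.0 [-0.0184, 0.0034, 0.0] 0.514
57.0 [-0.0203, 0.0032, 0.0] 0.566
60.0 [-0.0223, 0.0029, 0.0] 0.618
63.0 [-0.0242, 0.0025, 0.0] 0.671
```

View pics/a2.png

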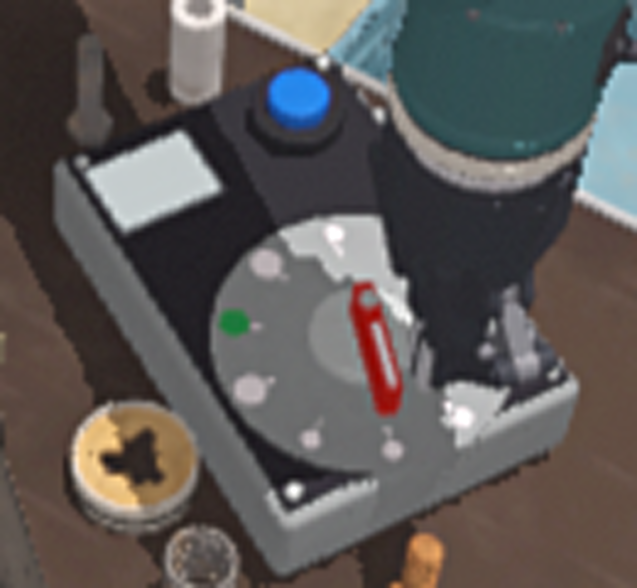

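It snapped into click 1: the pointer aims at the mark at (392,448). On to click 2.

```bash
python3 -m creep '[[[1,-0.0029,0.0012,0,0.095],[1,-0.0067,0.0024,0,0.2],[1,-0.0086,0.0028,0,0.252],[1,-0.0105,0.0031,0,0.304],[1,-0.0125,0.0033,0,0.357],[1,-0.0145,0.0034,0,0.409],[1,-0.0164,0.0035,0,0.461],[1,-0.0184,0.0034,0,0.514],[1,-0.0194,0.0033,0,0.54],[1,-0.0203,0.0032,0,0.566],[1,-0.0213,0.0031,0,0.592],[1,-0.0223,0.0029,0,0.618],[1,-0.0226,0.0028,0,0.627],[1,-0.0226,0.0028,0,0.627]]]'; python3 look.py a3;python3 go.py 63 99 3
```

```text
time: 6.3
ee_pos: [0.5363, 0.3608, 0.0764]
tcp_rot: [0.676, 0.737, -0.0, 0.0]
ft_force: [-1.0, 1.0, 0.2]
opening: -0.0001
t 6.3 face angle from click0 60.5 face gap to centreline mm -0.19 r 33.9 z 0.0764 F tool [ 1.1 -0.9 -0.2]
red n 49 pointer angle from click0: by axis 70.3 by centroid 67.6
63.0 [-0.0014, 0.0008, -0.0] 0.044
66.0 [-0.0033, 0.0015, -0.0] 0.096
69.0 [-0.0051, 0.0021, -0.0] 0.148
72.0 [-0.007, 0.0026, -0.0] 0.201
75.0 [-0.009, 0.003, -0.0] 0.253
78.0 [-0.0109, 0.0034, -0.0] 0.306
81.0 [-0.0129, 0.0036, -0.0] 0.358
84.0 [-0.0148, 0.0037, -0.0] 0.41
87.0 [-0.0168, 0.0037, -0.0] 0.463
90.0 [-0.0188, 0.0036, -0.0] 0.515
93.0 [-0.0207, 0.0034, -0.0] 0.567
96.0 [-0.0227, 0.0031, -0.0] 0.62
99.0 [-0.0246, 0.0027, -0.0] 0.672
```

View pics/a3.png

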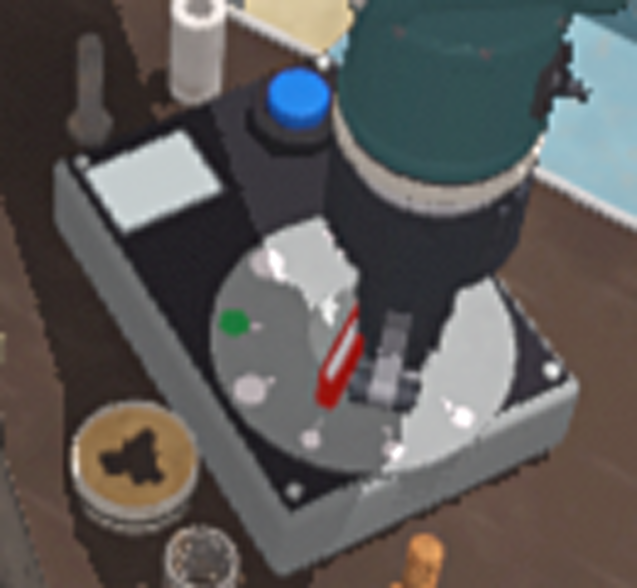

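The pointer now aims at (311,437), which is click 2. On to click 3.

```bash
python3 -m creep '[[[1,-0.0033,0.0015,0,0.096],[1,-0.007,0.0026,0,0.201],[1,-0.009,0.003,0,0.253],[1,-0.0109,0.0034,0,0.306],[1,-0.0129,0.0036,0,0.358],[1,-0.0148,0.0037,0,0.41],[1,-0.0168,0.0037,0,0.463],[1,-0.0188,0.0036,0,0.515],[1,-0.0198,0.0035,0,0.541],[1,-0.0207,0.0034,0,0.567],[1,-0.0217,0.0033,0,0.594],[1,-0.0227,0.0031,0,0.62],[1,-0.0229,0.003,0,0.626],[1,-0.0229,0.003,0,0.626]]]'; python3 look.py a4;python3 go.py 99 136 3
```

```text
time: 7.75
ee_pos: [0.5411, 0.3384, 0.0765]
tcp_rot: [0.87, 0.493, -0.0, 0.0]
ft_force: [-0.2, -0.1, 0.1]
opening: 0.0001
t 7.75 face angle from click0 96.4 face gap to centreline mm -0.07 r 33.9 z 0.0765 F tool [-0.2 -0.2 -0.1]
99.0 [-0.0016, 0.0008, -0.0] 0.046
102.0 [-0.0034, 0.0016, -0.0] 0.099
105.0 [-0.0053, 0.0022, -0.0] 0.151
108.0 [-0.0072, 0.0027, -0.0] 0.203
111.0 [-0.0091, 0.0031, -0.0] 0.256
114.0 [-0.0111, 0.0034, -0.0] 0.308
117.0 [-0.013, 0.0036, -0.0] 0.36
120.0 [-0.015, 0.0037, -0.0] 0.413
123.0 [-0.017, 0.0037, -0.0] 0.465
126.0 [-0.0189, 0.0036, -0.0] 0.517
129.0 [-0.0209, 0.0034, -0.0] 0.57
132.0 [-0.0228, 0.0031, -0.0] 0.622
135.0 [-0.0248, 0.0027, -0.0] 0.675
```

View pics/a4.png

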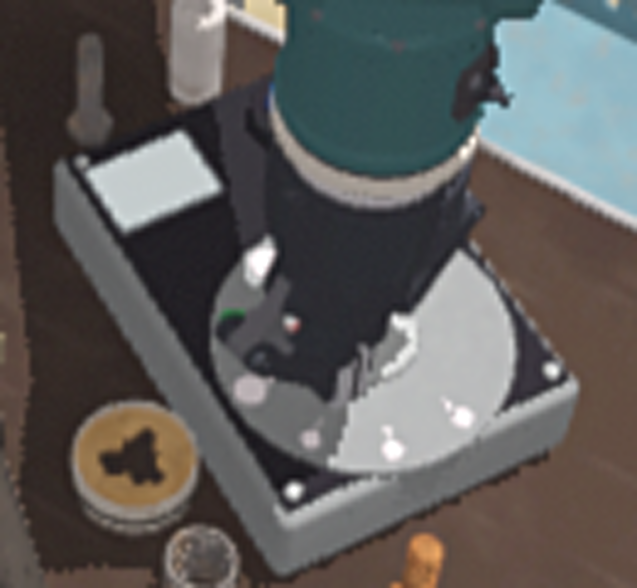

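The pointer is hidden behind the gripper here, so I'll check the wrist and top cameras before the last click.

Run:
```python
from workcell import bot
from h import *
for n in('top','wrist'):
    d=bot.get_image(n)['img'];
    if n=='top': d=cv2.resize(d[150:270,230:350],None,fx=4.9,fy=4.9,interpolation=cv2.INTER_CUBIC)
    cv2.imwrite(f'pics/{n}5.png',d[:,:,::-1])
```

```text
(no output)
```

View pics/top5.png

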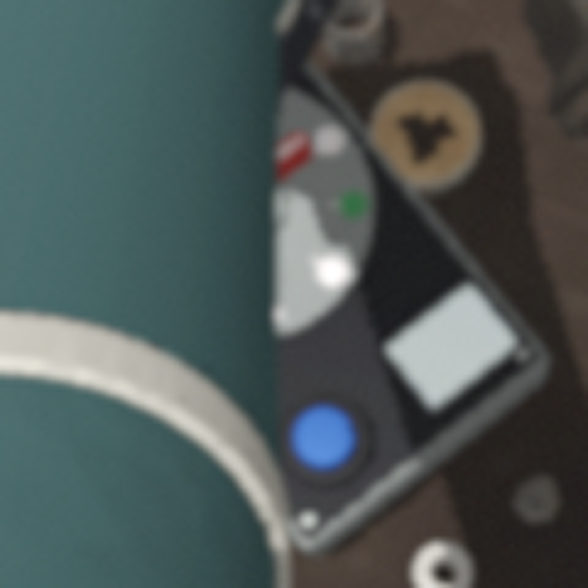

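View pics/wrist5.png

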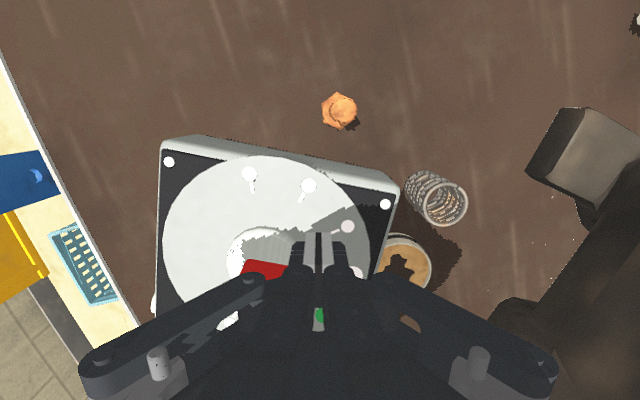

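In the top view the tip at (305,148) points to the white mark at (330,138), so this is click 3. Now the last click, slower towards the end.

```bash
python3 -m creep '[[[1,-0.0034,0.0016,0,0.099],[1,-0.0072,0.0027,0,0.203],[1,-0.0091,0.0031,0,0.256],[1,-0.0111,0.0034,0,0.308],[1,-0.013,0.0036,0,0.36],[1,-0.015,0.0037,0,0.413],[1,-0.016,0.0037,0,0.439],[1,-0.017,0.0037,0,0.465],[1,-0.018,0.0037,0,0.491],[1,-0.0189,0.0036,0,0.517],[1,-0.0196,0.0035,0,0.535],[1,-0.0203,0.0035,0,0.552],[1,-0.0209,0.0034,0,0.57],[1,-0.0215,0.0033,0,0.588],[1,-0.0222,0.0032,0,0.605],[1,-0.0228,0.0031,0,0.622],[1,-0.0228,0.0031,0,0.622]]]'; python3 look.py a6
python3 - <<'E'
from workcell import bot
from h import *
d=bot.get_image('top')['img'];d=cv2.resize(d[150:270,230:350],None,fx=4.9,fy=4.9,interpolation=cv2.INTER_CUBIC)
cv2.imwrite('pics/top6.png',d[:,:,::-1])
E
```

```text
time: 9.6
ee_pos: [0.532, 0.3173, 0.0764]
tcp_rot: [0.979, 0.203, -0.0, 0.0]
ft_force: [0.7, -0.1, 0.1]
opening: 0.0002
t 9.6 face angle from click0 132.0 face gap to centreline mm -0.04 r 34.0 z 0.0764 F tool [ 0.6  0.4 -0.1]
red n 41 pointer angle from click0: by axis 134.5 by centroid 62.5
```

View pics/top6.png

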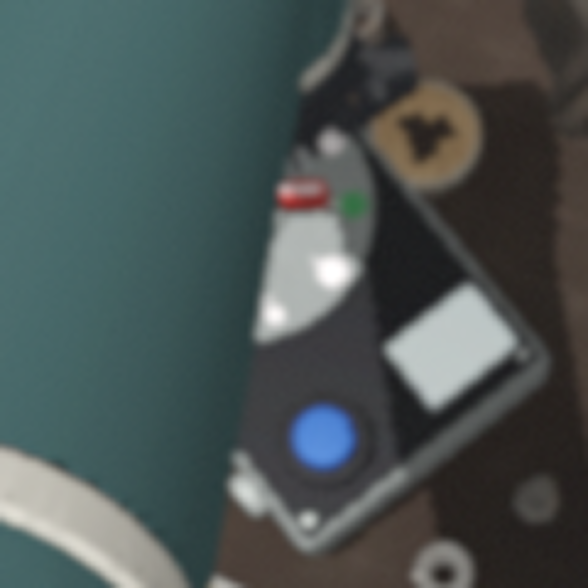

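View pics/a6.png

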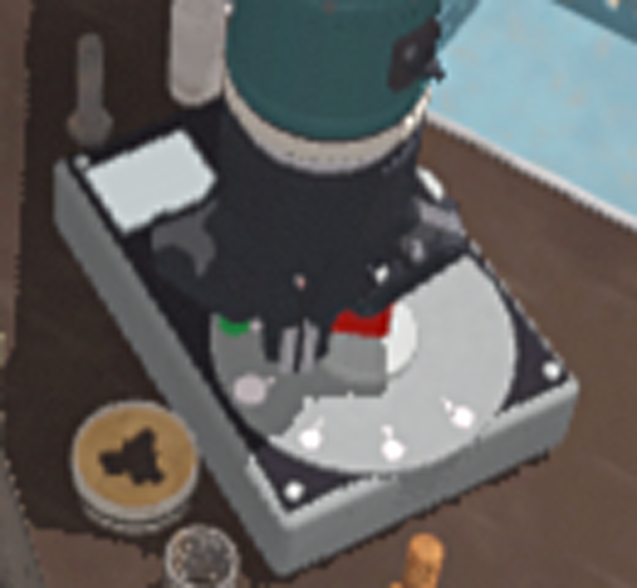

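The pointer seems to aim at the green mark. I'll back off, lift and verify.

```bash
python3 -m creep '[[[1,0.004,0,0,0],[1,0.008,0,0,0],[1,0.012,0,0,0],[1,0.012,0,-0.02,0],[1,0.012,0,-0.05,0],[1,0.012,0,-0.09,0],[1,0.04,0.05,-0.11,0],[1,0.07,0.08,-0.11,0],[1,0.09,0.11,-0.11,0],[1,0.09,0.14,-0.11,0],[1,0.09,0.14,-0.11,0]]]'; python3 look.py a7
python3 - <<'E'
from workcell import bot
from h import *
d=bot.get_image('top')['img'];d=cv2.resize(d[150:270,230:350],None,fx=4.9,fy=4.9,interpolation=cv2.INTER_CUBIC)
cv2.imwrite('pics/top7.png',d[:,:,::-1])
E
```

```text
time: 10.8
ee_pos: [0.6731, 0.2176, 0.1868]
tcp_rot: [0.98, 0.199, 0.0, 0.002]
ft_force: [-0.8, -0.6, 0.1]
opening: 0.0002
t 10.8 face angle from click0 132.5 face gap to centreline mm 91.24 r 180.8 z 0.1868 F tool [-1.   0.3 -0.1]
red n 149 pointer angle from click0: by axis 140.4 by centroid 125.6
```

View pics/top7.png

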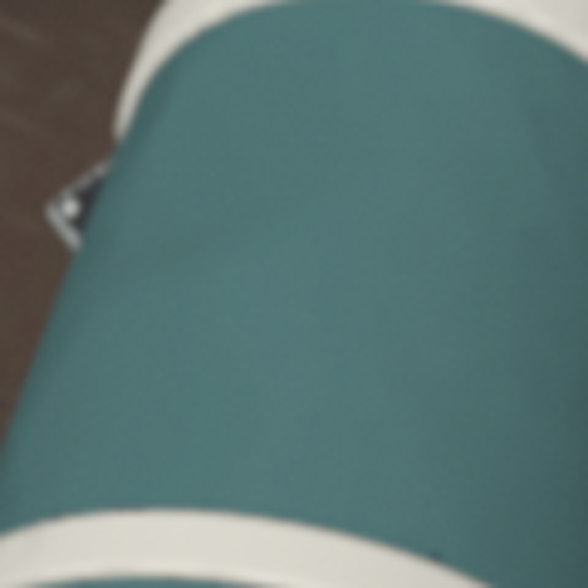

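View pics/a7.png

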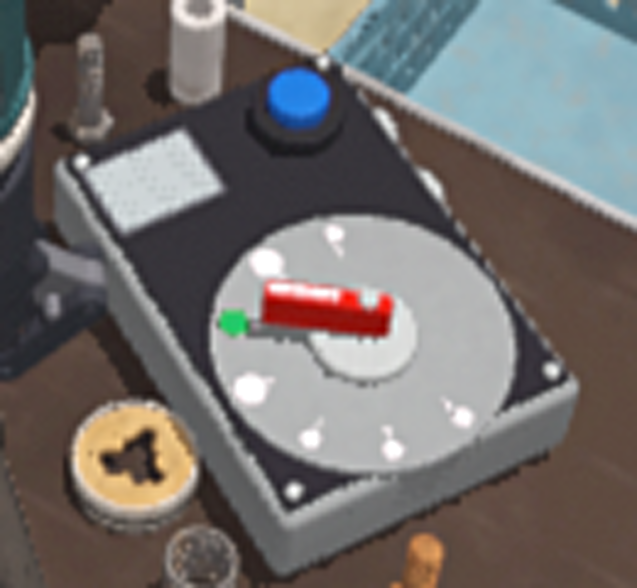

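Run:
```python
from workcell import bot
from h import *
from plan import *
d=bot.get_image('scene');im=cv2.imread('pics/a7.png')
for a in(144,108,180):
    th=np.radians(YAW+108-a);u=np.array([np.cos(th),np.sin(th)]);n=np.array([-u[1],u[0]])
    q=[(proj(d,np.r_[A+u*l+n*w,.0925])-[295,170]+.4)*4.9 for l,w in((.045,.005),(.045,-.005),(-.011,-.005),(-.011,.005))]
    print(a,np.round(q).tolist())
    if a==144: cv2.polylines(im,[np.round(q).astype(np.int32)],True,(0,255,255),1)
cv2.imwrite('pics/a8.png',im)
s=bot.observe()
for z in(.16,.1): print(rel(s,[.3992,.2797,z],100),rel(s,[.3992,.2797,z],YAW+180))
print(s['qpos'])
```

```text
144 [[261.0, 295.0], [263.0, 276.0], [394.0, 292.0], [393.0, 312.0]]
108 [[281.0, 349.0], [269.0, 331.0], [384.0, 280.0], [396.0, 297.0]]
180 [[281.0, 244.0], [296.0, 231.0], [395.0, 307.0], [380.0, 321.0]]
(array([-0.227 , -0.1576,  0.0264]), np.float64(-1.336), np.float64(23.428564738252447)) (array([-0.227 , -0.1576,  0.0264]), np.float64(-1.99), np.float64(23.428564738252447))
(array([-0.227 , -0.1576,  0.0864]), np.float64(-1.336), np.float64(23.428564738252447)) (array([-0.227 , -0.1576,  0.0864]), np.float64(-1.99), np.float64(23.428564738252447))
[-0.8257583   0.6906965   0.71068687  1.52077176 -0.48296861  1.11171645
 -1.17334328]
```

View pics/a8.png

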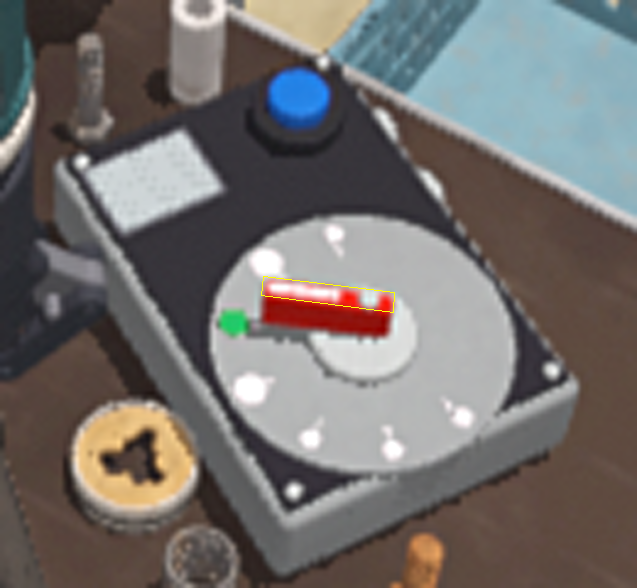

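The predicted click-4 outline (yellow) falls on the pointer's top, so the selector rests in the green click and stays there untouched. Now to the button.

```bash
python3 -m creep '[[[1,-0.02,-0.014,0,-0.1],[1,-0.05,-0.035,0,-0.2],[1,-0.08,-0.055,0,-0.3],[1,-0.11,-0.076,0,-0.4],[1,-0.14,-0.097,0,-0.5],[1,-0.17,-0.118,0.01,-0.6],[1,-0.195,-0.135,0.02,-0.6],[1,-0.215,-0.149,0.03,-0.6],[1,-0.227,-0.1576,0.05,-0.6],[1,-0.227,-0.1576,0.07,-0.6],[1,-0.227,-0.1576,0.08,-0.6],[1,-0.227,-0.1576,0.08,-0.6],[1,-0.227,-0.1576,0.08,-0.6]]]'; python3 look.py a9
python3 - <<'E'
from workcell import bot
from plan import *
s=bot.observe();print(s['ee_pos'],rel(s,[.3992,.2797,.08],60))
E
```

```text
time: 12.25
ee_pos: [0.3999, 0.2796, 0.1069]
tcp_rot: [0.875, 0.483, 0.0, 0.0]
ft_force: [-0.3, -0.1, 0.4]
opening: -0.0001
t 12.25 face angle from click0 97.6 face gap to centreline mm -124.4 r -54.6 z 0.1069 F tool [-0.2 -0.2 -0.4]
red n 148 pointer angle from click0: by axis 140.5 by centroid 125.6
[0.40018067 0.2795488  0.10720093] (array([-0.0004, -0.0009,  0.0272]), np.float64(-0.039), np.float64(57.794034909261896))
```

View pics/a9.png

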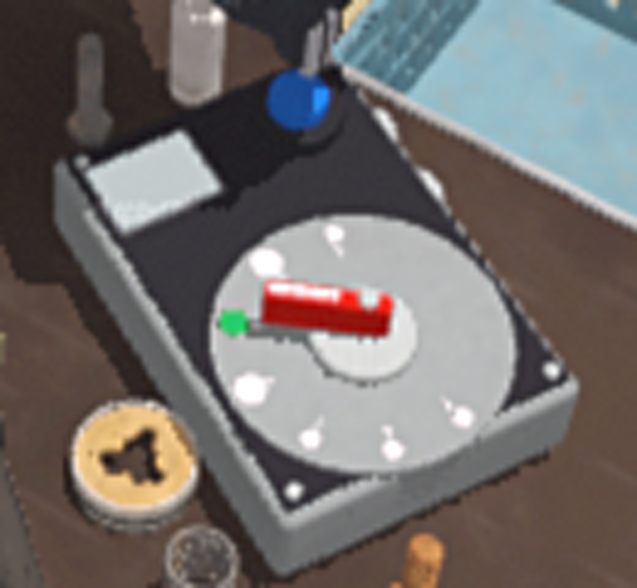

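```bash
python3 -m creep '[[[1,0,0,0.01,0],[1,0,-0.001,0.018,0],[1,0,-0.001,0.024,0],[1,0,-0.001,0.024,0]]]'; python3 -m creep '[[[1,0,0,0.001,0],[1,0,0,0.002,0],[1,0,0,0.002,0]]]';python3 -m creep '[[[1,0,0,0.001,0],[1,0,0,0.002,0],[1,0,0,0.002,0]]]'
```

```text
time: 12.7
ee_pos: [0.3982, 0.2794, 0.0816]
tcp_rot: [0.876, 0.483, -0.001, 0.0]
ft_force: [-1.7, -0.2, 1.8]
opening: -0.0003
time: 13.0
ee_pos: [0.3985, 0.2794, 0.0805]
tcp_rot: [0.876, 0.483, -0.0, -0.0]
ft_force: [-1.7, -0.7, 2.9]
opening: 0.0002
time: 13.3
ee_pos: [0.3986, 0.2795, 0.0785]
tcp_rot: [0.875, 0.483, -0.0, 0.0]
ft_force: [-1.3, -0.9, 4.0]
opening: 0.0002
```

```bash
for i in 1; do python3 -m creep '[[[1,0,0,0.001,0],[1,0,0,0.0015,0],[1,0,0,0.0015,0]]]'; python3 -m creep '[[[1,0,0,0.001,0],[1,0,0,0.0015,0],[1,0,0,0.0015,0]]]'; done
```

```text
time: 13.6
ee_pos: [0.3986, 0.2796, 0.077]
tcp_rot: [0.875, 0.483, -0.0, 0.0]
ft_force: [-2.0, -1.3, 4.3]
opening: -0.0001
time: 13.9
ee_pos: [0.3986, 0.2796, 0.076]
tcp_rot: [0.876, 0.483, -0.0, -0.0]
ft_force: [-3.3, -2.3, 11.3]
opening: 0.0002
```

Force rises steeply at z ≈ 0.076, so that is the stop. I'll press a little more to be sure it's fully in, then release.

```bash
python3 -m creep '[[[1,0,0,0.0008,0],[1,0,0,0.0008,0],[1,0,0,0.0008,0]]]'; python3 look.py b1; python3 -m creep '[[[1,0,0,0.0004,0],[1,0,0,0.0004,0],[1,0,0,0.0004,0]]]'
```

```text
time: 14.2
ee_pos: [0.3986, 0.2796, 0.0758]
tcp_rot: [0.876, 0.483, -0.0, -0.001]
ft_force: [-6.1, -4.3, 18.9]
opening: 0.0002
t 14.2 face angle from click0 97.6 face gap to centreline mm -125.07 r -55.7 z 0.0758 F tool [ -6.9  -2.9 -18.9]
red n 147 pointer angle from click0: by axis 140.2 by centroid 125.3
time: 14.55
ee_pos: [0.3987, 0.2796, 0.0757]
tcp_rot: [0.876, 0.483, -0.0, -0.001]
ft_force: [-5.5, -4.9, 23.4]
opening: -0.0001
```

View pics/b1.png

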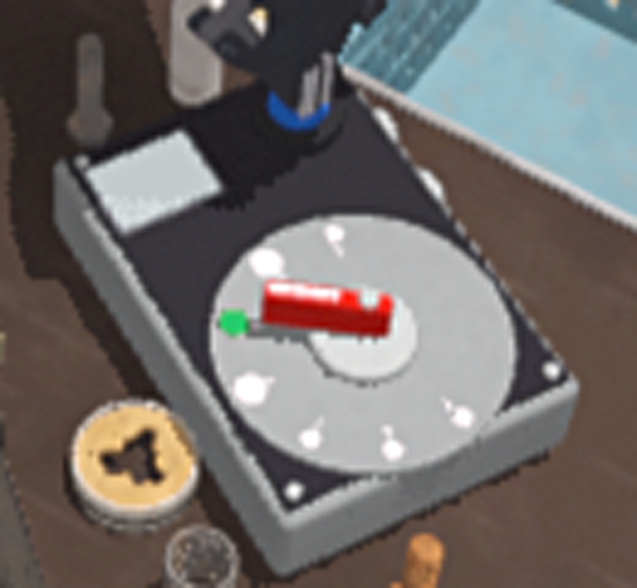

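The hard stop is at 0.0757 with 23 N. First contact was at about 0.0817, so the travel is the full 6 mm. Retracting.

```bash
python3 -m creep '[[[1,0,0,-0.005,0],[1,0,0,-0.015,0],[1,0,0,-0.035,0],[1,0,0,-0.065,0],[1,0,0,-0.1,0],[1,0,0,-0.13,0],[1,0,0,-0.15,0],[1,0,0,-0.15,0],[1,0,0,-0.15,0],[1,0,0,-0.15,0],[1,0,0,-0.15,0]]]'; python3 look.py b2
```

```text
time: 15.65
ee_pos: [0.3982, 0.2792, 0.2232]
tcp_rot: [0.876, 0.483, -0.001, 0.001]
ft_force: [0.5, 0.4, 0.1]
opening: 0.0
t 15.65 face angle from click0 97.6 face gap to centreline mm -125.65 r -55.9 z 0.2232 F tool [ 0.6  0.2 -0.1]
red n 148 pointer angle from click0: by axis 140.5 by centroid 125.6
```

View pics/b2.png

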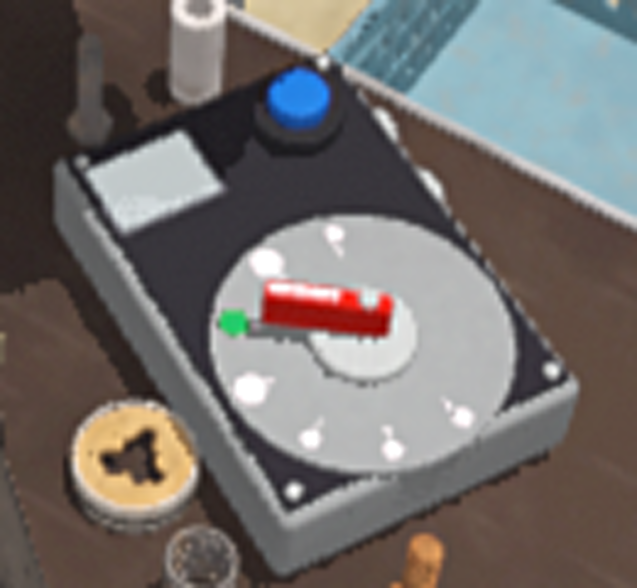

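The button is back out at (299,97), the pointer is still at green, the loose parts are where they were, and the hand is 15 cm clear. Handing in.

```bash
python3 -c "
from workcell import bot
print(bot.job_done())"
```

```text
the job is handed in; nothing more can be done
None
```

The selector now rests at the green mark (click 4), the blue button was pressed fully in afterwards, and the job is handed in at about 15.7 s.

- **Selector:** I pushed the red pointer clockwise from click 0 with the shut fingertips, one click at a time. After backing off, the predicted click-4 outline matched the pointer in the scene image to about 1°. It had not moved after the button press.
- **Button:** I pressed straight down about 6 mm to a hard stop, where the vertical force reached 23 N. In the last picture the button had sprung back out.
- **Hand and loose parts:** The hand ended about 15 cm above the box with almost no force on the wrist. The loose parts in that cropped view had not moved; the small gear and core_plug_1 lie outside it, and the arm did not go near them.

**Disagreements:** My automatic angle estimate from the red area read 140.5° instead of 144°. It also counts the pointer's side face and read about 4° off at the start, so I relied on the outline check. At clicks 3 and 4 the arm partly hid the pointer, so I checked click 3 with the top camera and click 4 again after lifting away.

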